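Open the fume damper fully and start the extractor

ROBOT

A 6-joint arm with a two-finger parallel gripper is mounted at the origin on the work surface. World frame = base frame: x ahead of the robot, y to its left, z up, the work surface at z = 0. Lengths are in m, angles in rad, forces in N, time in s.
With the tool pointing down it reaches from about 0.25 to 0.85 m from the base axis. Payload 12.5 kg.
Tool frame: the origin (TCP) lies at the very end of the fingers, on their centre line; the grasp point (between the pads) lies 19 mm behind it; z points along the fingers, y is the direction in which the jaws open and shut (so a half turn about z gives the same grasp; the last joint's range is limited). The gripper opens to 93 mm and grips with 3 to 60 N. Pads are 15 mm wide; open, the fingers measure 128 mm over their backs; the gripper's body (75 mm by 188 mm) begins 65 mm behind the grasp point.
Start: joints at [-1.256, 0.351, 1.652, -0, 1.139, -0.085], TCP at [0.214, -0.507, 0.219] pointing down, gripper open.
Joint ranges: [-2.75, 2.75], [-0.79, 2.1], [0.01, 2.65], [-1.57, 4.71], [0.07, 3.14], [-2.87, 2.87]. Speed limits (rad/s): [2.22, 2.22, 2.79, 3.14, 3.14, 3.14].

INTERFACE

Orientations are given as a unit quaternion [w, x, y, z].
In Python, from station import move_pose, move_linear, move_j, gripper_open, gripper_close, pause, solve_ik, capture, camera_params, MotionError, hand_in, get_time_s, get_joint_positions, get_qvel, get_tau, get_position, get_ee_rot, get_ft_force, get_wrist_torque, get_gripper_width gives the robot as it stands. The module is installed in compiled form; this text tells all that it offers. Calls block until the motion is done:
- move_pose(position, orientation): joint-space move of the TCP to a pose.
- move_linear(position, rotation=None, speed=0.15, force_limit=None): straight line of the TCP; rotation=None keeps the orientation; speed is the mean speed in m/s. With force_limit (N) it stops when the force on the tool has changed by that much, and returns True; else False.
- move_j(angles): joint-space move.
- gripper_open() and gripper_close(grip_force=None): open the fingers fully, or close them until they stop; grip_force is the grip in N (None keeps the last).
- pause(seconds).
- solve_ik(position, orientation): joint angles nearest the present ones, or None.
- capture(name): name is "side" or "top"; returns the picture (420x560x3 uint8, red, green, blue); there is no depth.
- camera_params(name): a dict with "vertical_fov" (degrees; the focal length in pixels is half the picture's height over the tangent of half this angle, whatever the lens; pixels are square), "cx", "cy" (the principal point, pixels), "R" (3x3) and "t" (3): a world point X has camera coordinates R X + t. Camera axes: x right, y down, z forward; pixel columns grow to the right and rows downward; lengths in m; the calibration is good to about 2 mm. A picture is of the moment at which its call begins. camera_params takes no time and is no camera call.
A pose or a line that the arm cannot do raises MotionError and nothing moves.
- hand_in(): hands the job in, once; it reports no verdict.
Readings, each from a call of its own:
- get_time_s(): time.
- get_joint_positions(): joint angles.
- get_qvel(): joint speeds.
- get_tau(): joint torques, N m.
- get_position(): TCP position.
- get_ee_rot(): TCP orientation.
- get_ft_force(): force on the tool from outside, world axes, zero at the start.
- get_wrist_torque(): the same for the moment, N m.
- get_gripper_width(): finger opening in m.
Only numpy, scipy, OpenCV 4.12 (cv2) and the standard library are available. Lean on these libraries where they do the work, as an engineer would, in place of code of your own. Each camera call takes 0.05 s, during which the arm holds its last target. There are 200 camera calls.

TASK

Get the solder-fume extractor running for work on the satellite. With the fingers, push the red-knobbed damper lever on top of the duct round, past its half-open detent, until it is right home at the fully-open stop, without forcing it; only then press the green start button on the yellow pendant all the way in and let it come out again. Do not press the red stop button, and neither pick up nor shift the satellite or anything else standing on the bench.

Things in the scene. Friction and masses are not known exactly. Their poses are not given: they have to be found in the camera images.
- damper_lever (a joint): lever angle, rad, clockwise from above: 0 shut (square across the duct, red mark), 0.785 half open (first detent, yellow mark), 1.571 fully open (last stop, along the duct towards the hood, green mark). Starts at 0 to 0.45. A spring ball drops into each detent over ridges 0.113 rad either side: 5 to 9 N at the knob to climb one, about 1 N between; past the last ridge it snaps home by itself.
- lever_knob (a point): centre of the lever's upright red knob (25 mm across, reaching 22 mm above and 23 mm below this point), 115 mm from the pivot; it rides in a level circle about point lever_pivot. Below it is the lever's flat bar (18 mm wide, top 24 mm below this point), with a brass detent housing (18 mm across, 75 mm from the pivot, top 14 mm below this point).
- lever_pivot (a point): point on the lever's vertical pivot axis, level with the knob's centre, 182 mm above the bench. Axes of the extractor: z up, +y along the duct to the hood, -x the robot's side. At lever angle a the knob is at (-0.115 cos a, 0.115 sin a, 0) in these axes, so it is pushed from its -y side at first and its -x side at the end. Steel quadrant band: 55 to 93 mm out, 40 mm below this point.
- extractor: the fixed fume extractor, origin on the bench under the pivot, same axes as lever_pivot: 80 mm steel duct along y (axis 90 mm up), bell-mouth hood from y = 145 to 235 mm (148 mm across at the lip, top 164 mm up), light grey filter housing 280 x 260 mm, 200 mm high, centred at x = -20, y = -270 mm
- start_button_top (a point): centre of the top face of the green start button (30 mm across, in a black 46 mm collar), on the yellow pendant (80 x 132 mm, 42 mm high, fixed) on top of the filter housing; z up. The face stands 10 mm above the collar; pressed straight down it travels 6 mm under about 2 to 5 N.
- start_button (a joint): travel of the green start button, m: 0 = out, 0.006 = fully in; springs back when released
- stop_button_top (a point): centre of the top face of the red stop button, same size, 64 mm from the green one on the same pendant; leave it alone
- stop_button (a joint): travel of the red stop button, m: 0 = out, 0.006 = fully in
- cubesat_mid (a point): bystander: centre, 60 mm up, of the small satellite (100 x 113 mm, 122 mm high) bolted on a 130 x 150 mm aluminium handling plate, loose in front of the hood
- flux_mid (a point): bystander: middle of an amber flux bottle, 48 mm across, 130 mm high, standing on the robot's side of the duct
- reel_mid (a point): bystander: middle of a solder reel, 60 mm across, 50 mm high, standing on end on the robot's side of the duct
- driver_grip (a point): bystander: handle of a blue screwdriver, 160 mm long, lying flat
- tray_mid (a point): bystander: middle of a black divided parts tray, 100 x 140 x 28 mm, beyond the duct
- spanner_grip (a point): bystander: handle of a 140 mm spanner lying flat beyond the satellite
- brush_grip (a point): bystander: handle of a black 170 mm brush lying flat in front of the filter housing

How it is judged:
On the way, in this order (a step that is already met when the one before it is completed fails the run):
1. the damper lever has gone past the first detent and stands at the fully-open stop (value of joint damper_lever above 1.5 rad), for 0.2 s.
2. the green start button is pressed in (value of joint start_button above 0.0045 m), for 0.05 s.
At the end, for the whole second after the job is handed in: The damper lever rests within 0.07 rad of its fully-open stop; the start button was then pressed at least 4.5 of its 6 mm and is out again; the stop button is out; the satellite is within 10 mm, the bottle, reel and tray 15 mm and the lying tools 20 mm of where they were (value of joint damper_lever above 1.5 rad and not (velocity of joint damper_lever above 0.05 rad/s) and value of joint each of start_button, stop_button below 0.0015 m and distance of cubesat_mid from where it was at the start of the episode below 0.01 m and distance of each of flux_mid, reel_mid, tray_mid from where it was at the start of the episode below 0.015 m and distance of each of driver_grip, spanner_grip, brush_grip from where it was at the start of the episode below 0.02 m); the robot touches nothing.
It fails at once if the start button is pressed while the damper is not fully open (value of joint start_button above 0.003 m and value of joint damper_lever below 1.48 rad).
It fails at once if the red stop button is pressed (value of joint stop_button above 0.003 m).
It fails at once if the fingers force or squeeze the lever or the extractor (contact force between the fingers and extractor above 80 N).
It fails at once if the satellite is picked up or shifted (distance of cubesat_mid from where it was at the start of the episode above 0.01 m).
It fails at once if a bottle, reel, tray or tool on the bench is picked up or shifted (distance of any of flux_mid, reel_mid, tray_mid from where it was at the start of the episode above 0.015 m or distance of any of driver_grip, spanner_grip, brush_grip from where it was at the start of the episode above 0.02 m).
It also fails if it takes over 58 s, if anything falls off the work surface, if the arm or the gripper's body presses on something with over 40 N, if the wrist force passes 120 N, or if a joint passes its speed limit or range.

## Working session

There is one attempt and no reset: what is moved stays moved. The work goes in short steps, each a Python script; the robot and the scene stay as the last script left them, time stands still between calls to the robot, and variables do not carry over. Pictures are saved under pics/ and viewed, about 8 in all and at most 12, crops included, and the job is handed in when it is done.

```bash
mkdir -p pics; python3 - <<'E'
from station import *
import cv2
for n in("top","side"):
    im=capture(n); cv2.imwrite(f"pics/{n}0.png",im[:,:,::-1]); p=camera_params(n); print(n,p)
E
```

```text
top {'vertical_fov': 49.08020606798276, 'cx': 284.8946998414437, 'cy': 212.25366315301068, 'R': array([[-0.01025967, -0.99985949, -0.01325685],
       [-0.98846672,  0.01214417, -0.15095056],
       [ 0.15109035,  0.01155526, -0.98845242]]), 't': array([0.0611172 , 0.55809405, 1.424053  ])}
side {'vertical_fov': 53.93675922437184, 'cx': 286.24260656550234, 'cy': 209.09977164407206, 'R': array([[-0.70867444, -0.70544423,  0.01135652],
       [-0.5202624 ,  0.5116369 , -0.68377973],
       [ 0.47655805, -0.49048559, -0.7296001 ]]), 't': array([0.40810488, 0.3595528 , 0.94885027])}
```

View pics/top0.png

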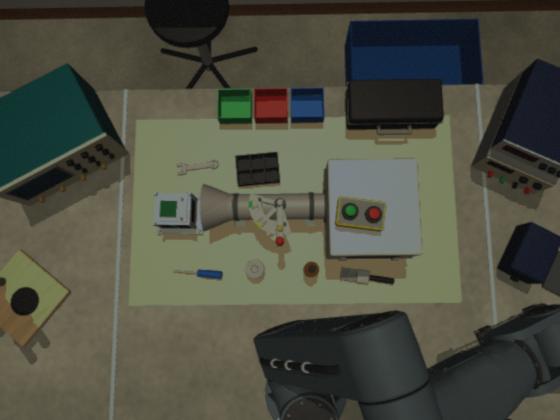

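View pics/side0.png

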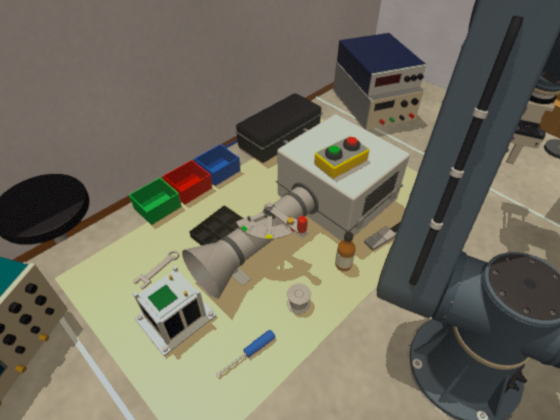

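The top view shows the red knob near (280,241), the green button near (350,211) and the red stop at (374,214). The duct runs roughly along the image row, with the hood and satellite to the left. In the side view the knob is near (302,225), green near (335,152) and red near (352,143). Next I'll triangulate the blobs and check the crops.

```bash
cat > h.py <<'E'
import numpy as np, cv2
from station import *
def cam(n):
    p=camera_params(n); f=210/np.tan(np.radians(p["vertical_fov"]/2))
    K=np.array([[f,0,p["cx"]],[0,f,p["cy"]],[0,0,1]]); return K,p["R"],p["t"]
def proj(n,X):
    K,R,t=cam(n); c=K@(R@np.asarray(X)+t); return c[:2]/c[2]
def ray(n,uv,z):
    K,R,t=cam(n); d=R.T@np.linalg.solve(K,[*uv,1]); o=-R.T@t; return o+d*(z-o[2])/d[2]
def tri(a,b):
    P=[K@np.c_[R,t] for K,R,t in (cam("top"),cam("side"))]
    X=cv2.triangulatePoints(*P,np.array(a,float),np.array(b,float)).ravel(); X=X[:3]/X[3]
    return X, proj("top",X)-a, proj("side",X)-b
def blob(im,col,c,r=14):
    h=im.astype(int); R,G,B=h[...,0],h[...,1],h[...,2]
    m=((R>90)&(R>2*G)&(R>2*B)) if col=="r" else ((G>70)&(G>1.6*R)&(G>1.3*B))
    k=np.zeros_like(m); k[c[1]-r:c[1]+r,c[0]-r:c[0]+r]=1; m&=k
    n,l,s,ce=cv2.connectedComponentsWithStats(m.astype(np.uint8)); i=1+np.argmax(s[1:,4]); return ce[i],s[i]
E
python3 - <<'E'
from h import *
np.set_printoptions(precision=4,suppress=True)
T=cv2.imread("pics/top0.png")[:,:,::-1]; S=cv2.imread("pics/side0.png")[:,:,::-1]
for n,c,a,b in(("knob","r",(280,241),(302,225)),("green","g",(350,211),(335,152)),("stop","r",(374,214),(352,143))):
    A,sa=blob(T,c,a);B,sb=blob(S,c,b); print(n,A,sa,B,sb,*tri(A,B))
a=cv2.resize(T[165:285,190:430],None,fx=3.3,fy=3.3,interpolation=cv2.INTER_CUBIC)
cv2.imwrite("pics/topc.png",a[:,:,::-1])
a=cv2.resize(S[120:300,180:420],None,fx=3.3,fy=3.3,interpolation=cv2.INTER_CUBIC)
cv2.imwrite("pics/sidec.png",a[:,:,::-1])
E
```

```text
knob [279.1628 240.186 ] [276 237   8   7  43] [301.7442 223.7132] [298 216   9  17 129] [0.4568 0.0702 0.1791] [0.1106 0.1547] [-0.2736 -0.0538]
green [350.2841 209.7955] [345 205  11  11  88] [333.5955 149.6854] [328 145  12  10  89] [ 0.5308 -0.1256  0.2549] [0.0273 0.0402] [-0.0616 -0.012 ]
stop [373.8977 212.9318] [369 208  11  11  88] [351.5802 140.9506] [346 137  12   9  81] [ 0.5216 -0.1894  0.254 ] [-0.0025 -0.0039] [0.0057 0.0011]
```

View pics/topc.png

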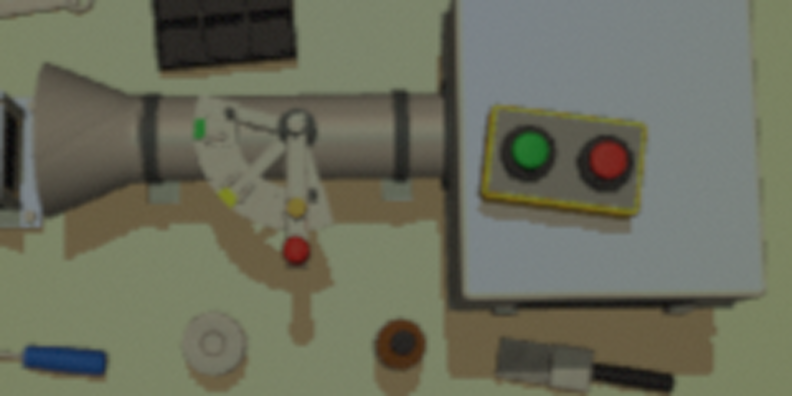

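View pics/sidec.png

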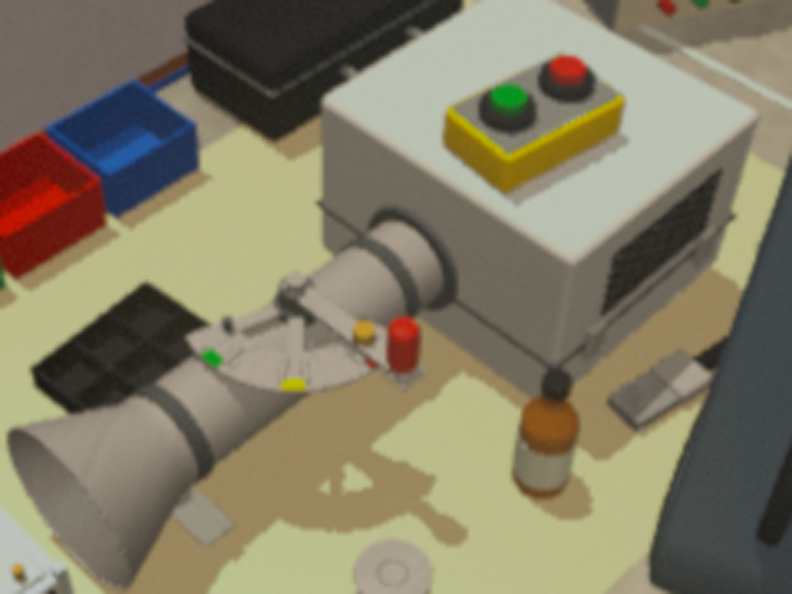

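```bash
python3 - <<'E'
from h import *
from scipy.optimize import least_squares
np.set_printoptions(precision=4,suppress=True)
T=cv2.imread("pics/top0.png")[:,:,::-1]; S=cv2.imread("pics/side0.png")[:,:,::-1]
def cent(im,c,col,r=6):
    h=im[c[1]-r:c[1]+r+1,c[0]-r:c[0]+r+1].astype(float); R,G,B=h[...,0],h[...,1],h[...,2]
    w=np.clip(G-np.maximum(R,B)-15,0,None) if col=="g" else np.clip(np.minimum(R,G)-B*1.6-10,0,None)
    y,x=np.mgrid[-r:r+1,-r:r+1]; return np.array([c[0]+(w*x).sum()/w.sum(),c[1]+(w*y).sum()/w.sum()])
g=[cent(T,(250,204),"g"),cent(S,(244,228),"g")]; y=[cent(T,(259,225),"y"),cent(S,(269,236),"y")]
print(g,y); Gx=tri(*g)[0];Yx=tri(*y)[0]; print("tri",Gx,Yx)
print("ray",ray("top",g[0],.142),ray("side",g[1],.142),ray("top",y[0],.142),ray("side",y[1],.142))
hub=tri((280,203.2),(268.8,206)); print("hub",hub)
K=np.array([.4568,.0702])
gm=(ray("top",g[0],.142)+ray("side",g[1],.142))[:2]/2; ym=(ray("top",y[0],.142)+ray("side",y[1],.142))[:2]/2
def res(p,full=False):
    px,py,yaw,a,r=p; M=np.array([[np.cos(yaw),-np.sin(yaw)],[np.sin(yaw),np.cos(yaw)]]); P=[px,py]
    f=lambda t,q:P+q*M@np.array([-np.cos(t),np.sin(t)])
    e=[f(a,.115)-K,f(np.pi/2,r)-gm,f(np.pi/4,r)-ym,(np.array(P)-hub[0][:2])*.4,[.1*(r-.085)]]
    return np.concatenate(e)
s=least_squares(res,[.57,.07,0,.1,.085]); print(s.x,s.fun*1e3)
# duct direction from left/right silhouettes top view
g2=cv2.cvtColor(T,cv2.COLOR_RGB2GRAY)
for n,p in(("L",(240,206)),("R",(312,205))): print(n,ray("top",p,.09))
# housing top edges z=.2
for p in((328,160),(417,160),(421,254),(330,254)): print(ray("top",p,.2))
for n in("top","side"): print(n,proj(n,[*s.x[:2],.16]))
E
```

```text
[array([250.0115, 203.5205]), array([243.8863, 228.0361])] [array([258.431, 224.302]), array([268.4259, 236.1939])]
tri [0.5718 0.1578 0.1388] [0.5087 0.1325 0.1396]
ray [0.5712 0.1574 0.142 ] [0.5698 0.1595 0.142 ] [0.5085 0.1324 0.142 ] [0.5072 0.1338 0.142 ]
hub (array([0.5704, 0.0689, 0.1545]), array([-0.4159, -0.5161]), array([0.9156, 0.1735]))
[0.5712 0.0698 0.0046 0.0083 0.0891] [-0.566   0.0021  0.3414  0.4403  0.0994 -0.5818  0.3133  0.3486  0.4138]
L [0.5728 0.1931 0.09  ]
R [ 0.5732 -0.0297  0.09  ]
[ 0.6859 -0.0731  0.2   ]
[ 0.6824 -0.3293  0.2   ]
[ 0.4121 -0.326   0.2   ]
[ 0.4149 -0.0721  0.2   ]
top [279.2395 202.1044]
side [269.2257 204.726 ]
```

```bash
cat >> h.py <<'E'
from scipy.spatial.transform import Rotation as Ro
PIV=np.array([.571,.070]); YAW=.005
def quat(t,s):   # tool x along s*t (level unit vector), z down
    x=np.array([*t,0])*s; z=np.array([0,0,-1.]); q=Ro.from_matrix(np.c_[x,np.cross(z,x),z]).as_quat(); return np.roll(q,1)
def pose(a,z,gap,s):  # finger behind knob at lever angle a
    M=np.array([[np.cos(YAW),-np.sin(YAW)],[np.sin(YAW),np.cos(YAW)]])
    k=PIV+.115*M@[-np.cos(a),np.sin(a)]; t=M@[np.sin(a),np.cos(a)]
    return np.array([*(k-t*(.020+gap)),z]),quat(t,s)
E
python3 - <<'E'
from h import *
np.set_printoptions(precision=3,suppress=True)
print(get_ee_rot(),get_ft_force())
for s in(1,-1):
    for a in(0,.8,1.57): print(s,a,pose(a,.17,0,s)[0],solve_ik(*pose(a,.17,0,s)))
    print("btn",solve_ik([.531,-.126,.26],quat([0,1],s)))
E
```

```text
[-0.     0.98   0.199 -0.   ] [-0.316  0.53   0.911]
1 0 [0.456 0.049 0.17 ] [ 0.006  0.249  1.929 -0.     0.963  0.001]
1 0.8 [0.476 0.138 0.17 ] [ 0.188  0.314  1.839 -0.     0.989  0.983]
1 1.57 [0.55  0.185 0.17 ] [ 0.244  0.459  1.619 -0.     1.064  1.809]
btn [-0.318  0.303  1.612 -0.     1.226 -0.318]
-1 0 [0.456 0.049 0.17 ] None
-1 0.8 [0.476 0.138 0.17 ] [ 0.188  0.314  1.839 -0.     0.989 -2.158]
-1 1.57 [0.55  0.185 0.17 ] [ 0.244  0.459  1.619 -0.     1.064 -1.333]
btn [-0.318  0.303  1.612 -0.     1.226  2.823]
```

```bash
python3 - <<'E'
from h import *
np.set_printoptions(precision=3,suppress=True)
gripper_close()
p=get_position(); move_linear([p[0],p[1],.40],speed=.25)
P,q=pose(0,.40,.02,1); move_pose(P,q)
P[2]=.25; move_linear(P,speed=.25); P[2]=.17
print("down",move_linear(P,speed=.1,force_limit=15),get_ft_force(),get_time_s())
for a in np.linspace(0,.95,11):
    P,q=pose(a,.17,0,1); h=move_linear(P,q,speed=.06,force_limit=30)
    print(round(a,2),h,get_ft_force(),round(get_time_s(),2))
    if h: break
T=capture("top");S=capture("side")
cv2.imwrite("pics/mid.png",np.vstack([cv2.resize(i[y:y+110,x:x+220],None,fx=2.7,fy=2.7) for i,x,y in((T,190,160),(S,180,140))])[:,:,::-1])
E
```

```text
down False [ 0.019 -0.261  0.472] 6.2333
0.0 False [ 0.911 -0.176 -0.417] 6.72
0.1 False [-0.486  0.169  0.36 ] 7.05
0.19 False [-0.608  0.249  0.839] 7.38
0.29 False [-0.599 -0.247  0.29 ] 7.72
0.38 False [-0.465 -0.582  0.507] 8.05
0.48 False [0.277 0.466 0.304] 8.38
0.57 False [0.981 0.106 0.43 ] 8.72
0.66 False [-0.979  0.067 -0.642] 9.05
0.76 False [-0.93   0.738  0.027] 9.38
0.86 False [-2.015 -0.627 -0.245] 9.72
0.95 False [ 1.18  -0.138  0.629] 10.05
```

View pics/mid.png

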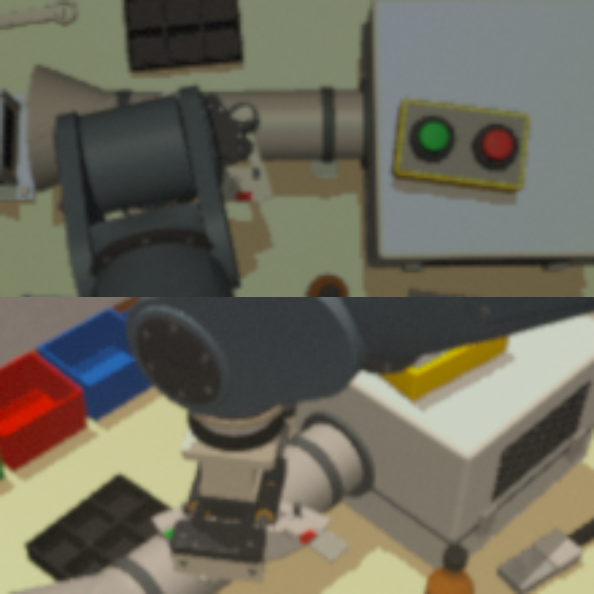

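The red mark at the shut position is bare and the lever has gone round with the fingers, so I'll continue to the stop.

```bash
python3 - <<'E'
from h import *
np.set_printoptions(precision=3,suppress=True)
for a in np.linspace(1.04,1.54,7):
    P,q=pose(a,.17,0,1); h=move_linear(P,q,speed=.05,force_limit=25)
    print(round(a,2),h,get_ft_force(),round(get_time_s(),2))
    if h: break
pause(.3)
P,q=pose(a,.17,.03,1); move_linear(P,q,speed=.1)
P[2]=.40; move_linear(P,speed=.25)
move_pose([.48,-.126,.40],quat([0,1],1)); print(get_time_s(),get_ft_force())
T=capture("top");S=capture("side")
cv2.imwrite("pics/open.png",np.vstack([cv2.resize(i[y:y+110,x:x+220],None,fx=2.7,fy=2.7) for i,x,y in((T,190,160),(S,180,140))])[:,:,::-1])
E
```

```text
1.04 False [ 0.14  -0.824 -0.432] 10.51
1.12 False [ 0.421  0.049 -0.411] 10.85
1.21 False [-0.28   0.118 -0.91 ] 11.19
1.29 False [ 0.575  0.44  -0.377] 11.53
1.37 False [-4.116 -0.613  2.133] 11.88
1.46 False [-0.285  0.292  0.237] 12.22
1.54 False [-0.699 -0.397 -0.206] 12.56
16.225 [ 1.321 -0.138  0.891]
```

View pics/open.png

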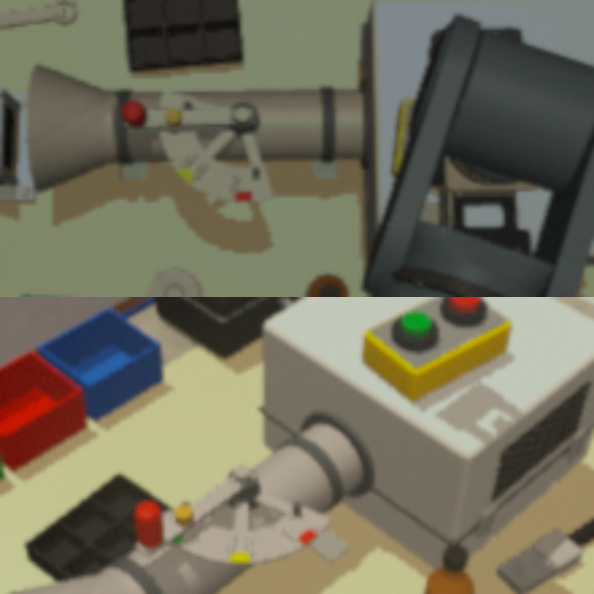

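The lever now lies along the duct, over the green mark, with its knob at about (239,202) in the full top picture. I'll compute the angle, then press the button only if it agrees.

```bash
python3 - <<'E'
from h import *
np.set_printoptions(precision=4,suppress=True)
T=capture("top");S=capture("side")
X=tri(blob(T,"r",(239,202))[0],blob(S,"r",(235,218))[0]); d=X[0][:2]-PIV; a=np.arctan2(d[1],-d[0])+YAW
print(X,"angle",a,np.linalg.norm(d))
if a>1.5:
    q=quat([0,1],1); move_pose([.531,-.126,.30],q); move_linear([.531,-.126,.268],speed=.1)
    h=move_linear([.531,-.126,.243],speed=.02,force_limit=15); z=get_position(); f=get_ft_force(); pause(.15)
    print(h,z,f,get_ft_force(),get_position(),get_time_s())
    S=capture("side"); move_linear([.531,-.126,.32],speed=.08); print(get_ft_force(),get_time_s())
    cv2.imwrite("pics/press.png",cv2.resize(S[100:220,240:420],None,fx=3,fy=3)[:,:,::-1])
E
```

```text
(array([0.5721, 0.186 , 0.1809]), array([0.2339, 0.2676]), array([-0.518 , -0.1028])) angle 1.585207436235298 0.11601699325994146
True [ 0.5312 -0.1261  0.2587] [-2.2708  1.0225  7.4585] [-2.6362  0.6285  7.672 ] [ 0.5312 -0.1261  0.2587] 18.2333
[0.1793 0.1658 0.0419] 19.2083
```

View pics/press.png

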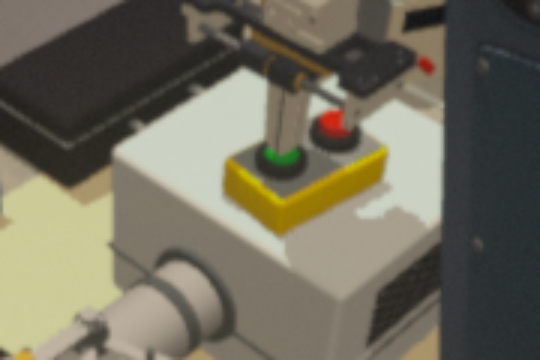

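The picture shows one finger on the green button and a second bar near the red one. I'll check the gripper width and look again before going on.

```bash
python3 - <<'E'
from h import *
print(get_gripper_width(),get_position(),get_ee_rot(),get_time_s())
S=capture("side")
S0=cv2.imread("pics/side0.png")[:,:,::-1]
for n,c,b in(("green","g",(335,152)),("stop","r",(352,143))): print(n,blob(S,c,b),blob(S0,c,b))
cv2.imwrite("pics/now.png",cv2.resize(S[60:220,240:460],None,fx=3.4,fy=3.4,interpolation=cv2.INTER_CUBIC)[:,:,::-1])
E
```

```text
0.0005142535819348566 [ 0.5307627  -0.12592674  0.31939658] [-1.32245516e-04  7.07100797e-01  7.07112746e-01 -1.03250629e-04] 19.2083
green (array([333.86516854, 149.7752809 ]), array([328, 145,  12,  10,  89], dtype=int32)) (array([333.59550562, 149.68539326]), array([328, 145,  12,  10,  89], dtype=int32))
stop (array([351.69135802, 141.02469136]), array([346, 137,  12,   9,  81], dtype=int32)) (array([351.58024691, 140.95061728]), array([346, 137,  12,   9,  81], dtype=int32))
```

View pics/now.png

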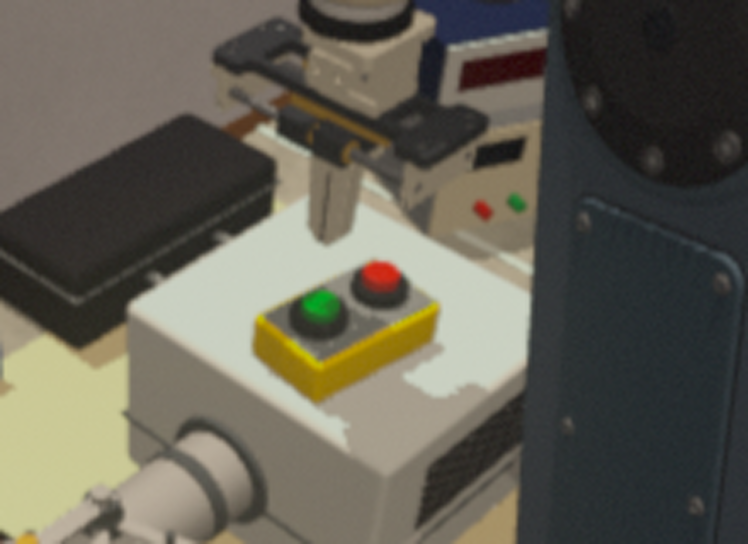

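The gripper is closed and that bar was only the body's bracket, well above the pendant. Both buttons are out. The press depth is still unproven because the force trip may have come early, so I'll press again in 1 mm steps and log the force.

```bash
python3 - <<'E'
from h import *
move_linear([.531,-.126,.272],speed=.1); pause(.2); f0=get_ft_force()[2]
z=.270
while z>.245:
    h=move_linear([.531,-.126,z],speed=.01,force_limit=30); pause(.05)
    f=np.mean([get_ft_force()[2] for _ in range(3)])-f0; print(round(z,4),round(get_position()[2],4),round(f,1))
    if f>22 or h: break
    z-=.001
pause(.1); S=capture("side"); print(blob(S,"g",(335,152))[1])
move_linear([.531,-.126,.32],speed=.08); print(get_time_s())
E
```

```text
0.27 0.27 0.4
0.269 0.269 -0.6
0.268 0.268 -0.1
0.267 0.2669 0.1
0.266 0.266 1.0
0.265 0.265 0.6
0.264 0.2641 0.5
0.263 0.2631 2.5
0.262 0.2621 3.3
0.261 0.2611 2.8
0.26 0.2601 4.0
0.259 0.2591 3.9
0.258 0.2587 10.4
0.257 0.2586 17.2
0.256 0.2584 24.1
[328 149  12   6  46]
25.7917
```

The button was met at about z = 0.264 and bottomed at 0.2587 under 10 N or more. That is the full travel, and the first press reached the same depth. I'll move clear, compare with the first pictures and hand in if nothing has changed.

```bash
python3 - <<'E'
from h import *
move_linear([.531,-.126,.40],speed=.2)
move_pose([.214,-.507,.35],[0,.98,.199,0]/np.hypot(.98,.199)); pause(.5)
T=capture("top");S=capture("side")
X=tri(blob(T,"r",(239,202))[0],blob(S,"r",(235,218))[0]); d=X[0][:2]-PIV; print("angle",np.arctan2(d[1],-d[0])+YAW)
for n,c,b in(("green","g",(335,152)),("stop","r",(352,143))): print(n,blob(S,c,b))
print(get_ft_force(),get_time_s())
D=cv2.absdiff(cv2.GaussianBlur(T,(3,3),0)[:,:,::-1],cv2.GaussianBlur(cv2.imread("pics/top0.png"),(3,3),0)).max(2)
cv2.imwrite("pics/fin.png",np.vstack([T[90:310,120:470,::-1],cv2.cvtColor(np.minimum(D[90:310,120:470]*4.,255).astype(np.uint8),cv2.COLOR_GRAY2BGR)]))
E
```

```text
angle 1.5863187171462776
green (array([333.59090909, 149.73863636]), array([328, 146,  12,   9,  88], dtype=int32))
stop (array([351.6375, 140.9875]), array([346, 137,  12,   9,  80], dtype=int32))
[0.30199111 0.35339796 0.13730316] 28.75
```

View pics/fin.png

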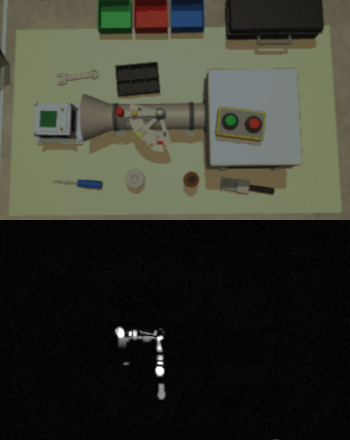

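The only differences from the first top picture are the lever and its shadow. Both buttons are out and the arm is clear.

```bash
python3 -c "
from station import *
hand_in(); print(get_time_s())"
```

```text
the job is handed in; nothing more can be done
the job is handed in; nothing more can be done
```

The damper is fully open, the green start button was then pressed right in and has come out again, and the job is handed in. `hand_in()` gives no verdict, so the result below rests on my own checks.

- **Lever:** I pushed it round with closed fingers, past the half-open detent to the stop. The cameras then put it at 1.585 rad before the press and 1.586 rad at the end. That is 0.015 rad over the nominal 1.571, which is within camera error. The force readings I took after each step were 5 N or less. I did not record the peaks between them, but the 25–30 N stop never tripped.
- **Start button:** The first press stopped on its force limit at z = 0.2587 with about 7.5 N held, so its depth was not certain. I pressed again in 1 mm steps: contact came at about 0.264 and the button bottomed at 0.2587 with force rising to 24 N. Both presses therefore reached the bottom.
- **Final state:** Both buttons look the same as in the first side picture, so both are out. The before-and-after top pictures differ only in the lever and its shadow, so nothing on the bench moved. The robot was clear, with no force on the tool, at 28.8 s.

No check failed. One picture seemed to show a second finger near the red stop button; it was the gripper's bracket, well above the pendant.

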